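# Set the bottle clamp's ratchet and hold its sprung arm open

## Task

Open the bottle clamp so that a colleague can lift the bottle out: first push the pawl slider fully home by its knob, then push the sprung tensioner arm back by its upright post, away from the bottle, until the pawl clicks in behind its nose. Finish while still holding the arm there against its spring, clearly past the click and off the pawl but short of its end stop, and never drive it against the stop. The bottle stays standing where it is, and the other things round the clamp are left alone.

Things in the scene. Friction and masses are not known exactly. Their poses are not given: they have to be found in the camera images.
- clamp: aluminium base plate of the bottle clamp, 12 mm thick, standing on the worktop (surface z = 0). Origin on the worktop. In its own frame: the bottle stands at (-7, 0) mm between the near idler block (x -72 to -28, y -43 to 43, with two black idlers up to 59 mm high) and the tensioner arm behind it; arm pivot at (35, 75) mm; slider knob at (75, -150) mm when home. The plate spans x 0 to 100, y -180 to 50, with a tongue to x -72 under the bottle and one to y 100 under the pivot.
- pivot (a point): point on the vertical pivot axis of the tensioner arm, 37 mm above the worktop; fixed to the base, same axes as the clamp
- post (a point): the upright black post near the arm's free end, 16 mm diameter, its sides free from 46 to 103 mm above the worktop, standing on the flat steel arm (12 mm wide, top 43 mm above the worktop); this point is on the post's axis 75 mm above the worktop, 160 mm from the pivot. It moves with the arm; with the arm at 0 it lies at (35, -85) mm in the clamp's frame, and the arm runs along the clamp's -y from the pivot. The nose that the pawl catches is at 186 mm from the pivot.
- tensioner (a joint): angle of the tensioner arm, rad: about 0 when its black roller presses on the bottle, growing as its free end is pushed back, counter-clockwise seen from above (post towards the clamp's +x). A spring pulls it back to 0: about 2 N at the post at 0, 6 N at 0.35; the pawl adds up to about 9 N between 0.12 and 0.25. The pawl clicks in behind the nose at about 0.25 and would catch the arm there if let go. End stop (a steel pin) at 0.50.
- pawl_slider (a joint): how far the pawl slider is drawn out, m: 0 fully home, up to 0.024; it moves along the clamp's y axis, home towards +y (towards the arm), has a hard stop at 0 and stays where it is left; takes 6 N to slide
- slider_knob (a point): centre of the slider's upright black knob, 16 mm diameter, from 44 to 82 mm above the worktop (point at 63 mm), on a 28 x 40 mm steel block whose top is 33 mm above the worktop
- pawl (a joint): how far the sprung pawl in the slider's front is pressed in, m: 0 fully out; the arm's nose presses it in up to 0.010 on its ramp, and it snaps back to 0 at the click
- bottle_mid (a point): half-way up the clear 100 mL bottle with grey cap in the clamp, 56 mm diameter, 108 mm high, its foot on the base plate at 12 mm; z axis up the bottle
- amber_mid (a point): half-way up the amber bottle with black cap, 60 mm diameter, 122 mm high, standing left of the clamp; to be left alone
- beaker_mid (a point): half-way up the small beaker, 45 mm diameter, 56 mm high, left of the clamp; to be left alone
- tips_mid (a point): middle of the pipette tip box, 86 x 116 x 73 mm, far left of the clamp; to be left alone

How it is judged (in metres and radians):
On the way, in this order (a step that is already met when the one before it is completed fails the run):
1. the pawl slider is pushed home (value of joint pawl_slider below 0.003 m), for 0.2 s.
2. the arm is past the click and the pawl has snapped out behind it (value of joint tensioner above 0.28 rad and value of joint pawl below 0.003 m and value of joint pawl_slider below 0.004 m), for 0.2 s.
At the end, for the whole second after the job is handed in: The slider is home (within 4 mm), the pawl has snapped out (within 3 mm), the robot (fingers or gripper) holds the arm with at least 2 N between 0.28 and 0.47 rad, past the catch at 0.25 and short of the stop at 0.50; the bottle stands upright (0.1 rad) within 12 mm of where it stood (all of step 2 and value of joint tensioner below 0.47 rad and contact force between any of the fingers, the arm and tensioner above 2 N and angle between bottle_mid's own z axis and vertical below 0.1 rad and distance of bottle_mid from where it was at the start of the episode below 0.012 m); the arm keeps its last pose, push and grip.
It fails at once if the arm is driven against its end stop (value of joint tensioner above 0.49 rad).
It fails at once if the clamped bottle is tipped (angle between bottle_mid's own z axis and vertical above 0.25 rad).
It fails at once if a bystander is disturbed (distance of any of amber_mid, beaker_mid, tips_mid from where it was at the start of the episode above 0.015 m).
It also fails if it takes over 43 s, if anything falls off the work surface, if the arm or the gripper's body presses on something with over 40 N, if the wrist force passes 120 N, or if a joint passes its speed limit or range.

## Robot

A 6-joint arm with a two-finger parallel gripper is mounted at the origin on a cart in front of the work surface, level with it; the furniture and walls round the work are solid. World frame = base frame: x ahead of the robot, y to its left, z up, the work surface at z = 0. Lengths are in mm, angles in rad, forces in N, time in s.
With the tool pointing down it reaches from about 350 to 975 mm from the base axis. Payload 7.1 kg.
Tool frame: the origin (TCP) lies on the centre line of the jaws, within the pads' length; the fingertips stand 25 mm ahead of it and the grasp point (between the pads) lies 6 mm ahead of it (ctrl.nose_length is the distance from the TCP to the fingertips, in mm); x points along the fingers, y is the direction in which the jaws open and shut, and the axes are right-handed (so a half turn about x gives the same grasp; the last joint's range is limited). The gripper opens to 88 mm and grips with 3 to 60 N. Pads are 20 mm wide; open, the fingers measure 115 mm over their backs; the gripper's body (75 mm by 178 mm) begins 61 mm behind the grasp point.
Start: joints at [-1.199, 0.423, 1.63, -0, 1.089, -0.019], TCP at [238.096, -577.854, 247.675] pointing down, gripper open.
Joint ranges: [-3, 3], [-0.9, 2.11], [0.09, 2.58], [-1.31, 4.45], [0.11, 2.69], [-2.54, 2.54]. Speed limits (rad/s): [2.39, 2.39, 3.01, 3.14, 3.14, 3.14].

## Interface

Orientations are given as a rotation vector (axis times angle).
In Python, from workcell import ctrl gives the robot as it stands.
- The arm moves only by the tool arm_command, never from a script. Its argument "deltas" is a list of rows, each a list of 4 numbers: the shift along the tool's x, y, z in m, then the turn about the tool's x in rad. In form: [[tx, ty, tz, yaw], ...]. A call has 1 to 10 rows; each row shifts and turns the pose as measured when the row begins, along the tool's axes as they then stand; what a row does not reach is not made up. A row lasts 1/10 s, in which the tool goes at most 50 mm and 8.59 degrees, less where a joint would pass 70% of its speed; a pose out of reach is approached as far as the arm can. A call is refused whole if a number of a shift passes 0.05 or a number of a turn 0.15, either way. A call with a gripper value outside its range is refused whole. "hand" is the finger opening in m, from 0 to 0.0878, set as the call begins (left out, the last holds). The fingers move at their own pace and stop on an object; the grip force is fixed at half the most. Time passes only in rows, so rows that do not move let the fingers close. It gives the time, the measured TCP pose, the force and the opening at its end, in the units of the state.
- ctrl.get_obs(): the state, without advancing time (a new reading comes with each control period).
- ctrl.get_image(name): name is "scene" or "side" or "wrist"; returns the picture (384x512x3 uint8, red, green, blue); there is no depth.
- ctrl.get_calibration(name): a dict with "fx", "fy", "cx", "cy" (pixels), "R" (3x3) and "t" (3): a world point X has camera coordinates R X + t. Camera axes: x right, y down, z forward; pixel columns grow to the right and rows downward; lengths in mm; the calibration is good to about 2 mm. A picture is of the moment at which its call begins: read the wrist's pose just before it. get_calibration takes no time and is no camera call; for the wrist camera it gives the pose at the moment of the call.
- ctrl.close_job(): hands the job in, once; it reports no verdict.
The state is a dict: "t": time; "qpos": joint angles; "qvel": joint speeds; "joint_torque": joint torques, N m; "ee_pos": TCP position; "orientation": TCP orientation; "ft_force": force on the tool from outside, world axes, zero at the start; "moment": the same for the moment, N m; "width": finger opening in mm.
Only numpy, scipy, OpenCV 4.12 (cv2) and the standard library are available. Lean on these libraries where they do the work, as an engineer would, in place of code of your own. Each camera call takes 0.05 s, during which the arm holds its last target.

## Working session

There is one attempt and no reset: what is moved stays moved. The work goes in short steps, Python scripts to look and compute and a tool call to move; the robot and the scene stay as the last step left them, time stands still between calls to the robot, and variables do not carry over. Pictures are saved under pics/ and viewed, and the job is handed in when it is done.

Besides the shell and the picture viewer there is one more tool, called as a command line: name --pt "numbers of a row" for each row, then --argument value for the rest. arm_command: Moves the arm, as the interface text tells. Its arguments: {"type":"object","properties":{"deltas":{"type":"array","items":{"type":"array","items":{"type":"number"}}},"hand":{"type":"number"}},"required":["deltas"]}

```bash
mkdir -p pics; ls; python3 - <<'E'
from workcell import ctrl
import cv2,numpy as np
o=ctrl.get_obs();print(o)
for n in ["scene","side","wrist"]:
    im=ctrl.get_image(n);cv2.imwrite(f"pics/{n}0.png",im[:,:,::-1])
    c=ctrl.get_calibration(n);print(n,c)
print(ctrl.nose_length)
E
```

```text
pics
{'t': 0.0, 'qpos': array([-1.19902354e+00,  4.23827446e-01,  1.63071948e+00, -9.07703120e-06,
        1.08860999e+00, -1.90316333e-02]), 'qvel': array([ 0.00110362,  0.00212022,  0.00057307,  0.00096402, -0.00200933,
       -0.00079031]), 'joint_torque': array([ 1.23068297e-03, -5.44621754e+01, -2.73665392e+01,  6.46385341e-02,
        2.27975263e-02, -1.11299771e-04]), 'ee_pos': array([ 237.88979548, -577.37202792,  246.89846034]), 'orientation': array([ 2.00742781,  0.39896173, -2.00800574]), 'ft_force': array([ 0.3889762 , -0.21299718,  1.40593717]), 'moment': array([ 0.04175776, -0.00173314, -0.00792091]), 'width': 87.89122085014883}
scene {'fx': 362.4454290577811, 'fy': 362.4454290577811, 'cx': 256.9050946519143, 'cy': 198.87409856439342, 'R': array([[-0.71158668, -0.70235284,  0.01857109],
       [-0.5326189 ,  0.522006  , -0.6662033 ],
       [ 0.45821555, -0.48395271, -0.74553892]]), 't': array([391.26818124, 253.20772029, 876.04105835])}
side {'fx': 366.8966140832571, 'fy': 366.8966140832571, 'cx': 258.6802244004366, 'cy': 191.37840055714233, 'R': array([[-0.94335647, -0.33123392,  0.01904377],
       [-0.1629032 ,  0.4124174 , -0.89631157],
       [ 0.28903481, -0.84864361, -0.44301569]]), 't': array([483.10760246,  82.4754579 , 851.68665184])}
wrist {'fx': 343.9050800427053, 'fy': 343.9050800427053, 'cx': 251.7306805711009, 'cy': 188.0972577980183, 'R': array([[ 3.81399440e-01, -9.24410064e-01,  7.07765822e-04],
       [-8.89036165e-01, -3.66594644e-01,  2.74268234e-01],
       [-2.53276852e-01, -1.05234980e-01, -9.61652970e-01]]), 't': array([-625.63761325,  -33.01554212,  389.96688902])}
25.0
```

View pics/scene0.png

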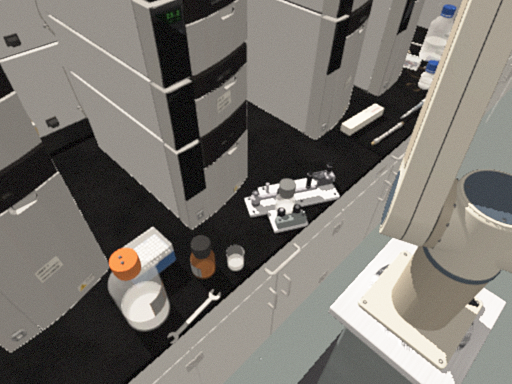

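View pics/side0.png

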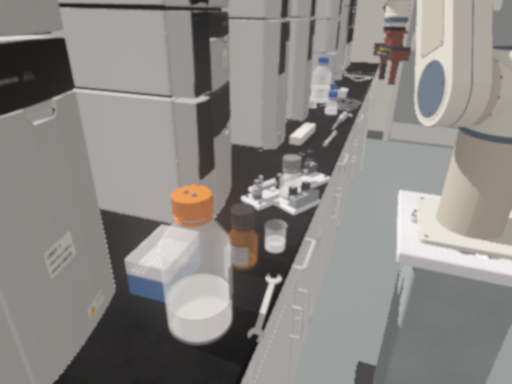

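View pics/wrist0.png

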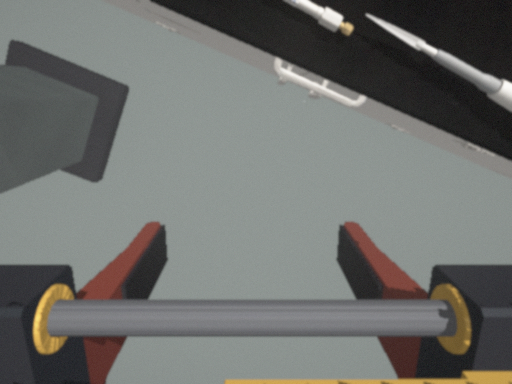

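```bash
python3 - <<'E'
import cv2
a=cv2.imread("pics/scene0.png")[155:245,235:350];cv2.imwrite("pics/sc_crop.png",cv2.resize(a,None,fx=6.5,fy=6.5,interpolation=cv2.INTER_CUBIC))
a=cv2.imread("pics/side0.png")[140:220,235:340];cv2.imwrite("pics/si_crop.png",cv2.resize(a,None,fx=7,fy=7,interpolation=cv2.INTER_CUBIC))
E
```

```text
(no output)
```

View pics/sc_crop.png

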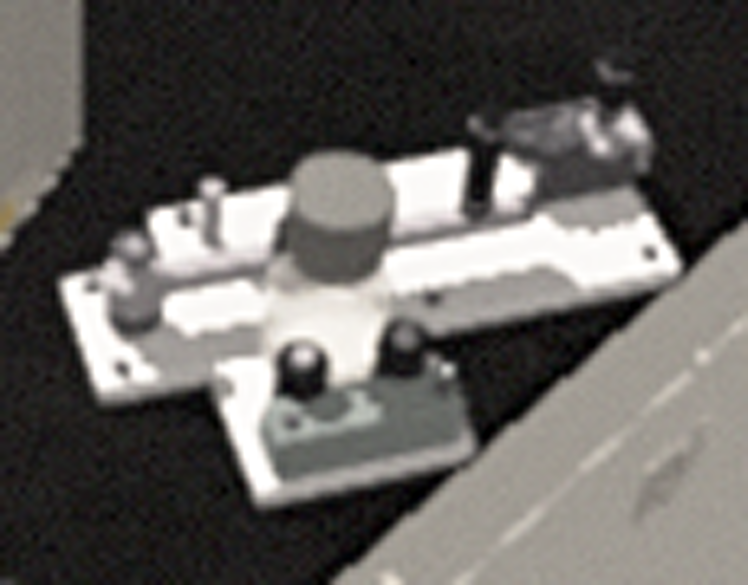

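View pics/si_crop.png

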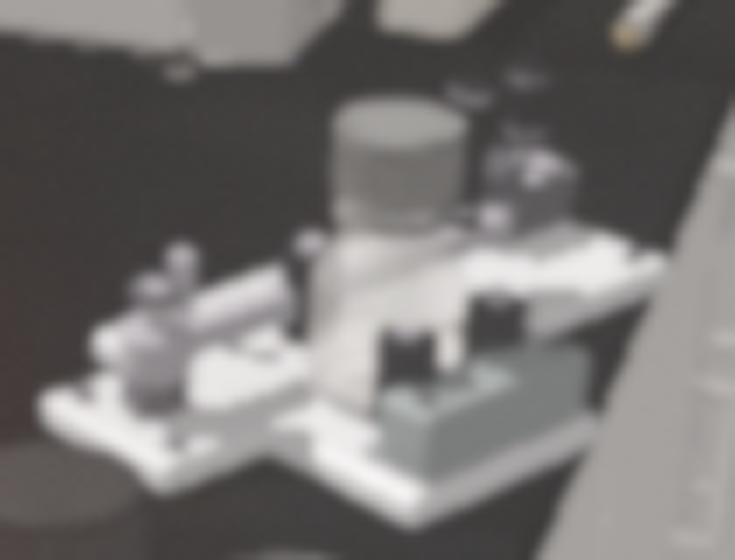

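```bash
cat > h.py <<'E'
from workcell import ctrl
import numpy as np
def ray(n,uv,c=None):
    c=c or ctrl.get_calibration(n); R=np.array(c['R']);t=np.array(c['t'])
    d=R.T@np.array([(uv[0]-c['cx'])/c['fx'],(uv[1]-c['cy'])/c['fy'],1]); return -R.T@t,d/np.linalg.norm(d)
def tri(rs):
    A=sum(np.eye(3)-np.outer(d,d) for o,d in rs);b=sum((np.eye(3)-np.outer(d,d))@o for o,d in rs)
    p=np.linalg.solve(A,b);return p,[np.linalg.norm(np.cross(p-o,d)) for o,d in rs]
def atz(n,uv,z,c=None):
    o,d=ray(n,uv,c);return o+d*(z-o[2])/d[2]
def proj(n,X,c=None):
    c=c or ctrl.get_calibration(n);p=np.array(c['R'])@X+c['t'];return c['fx']*p[0]/p[2]+c['cx'],c['fy']*p[1]/p[2]+c['cy']
E
python3 - <<'E'
from h import *
np.set_printoptions(precision=1,suppress=True)
S=lambda u,v:(u/6.5+235-.4,v/6.5+155-.4)
D=lambda u,v:(u/7+235-.4,v/7+140-.4)
pts={'cap':(S(340,188),D(400,127),120),'post':(S(484,122),D(470,95),103),'knob':(S(615,70),D(525,76),82),'idA':(S(303,355),D(408,338),59),'idB':(S(406,340),D(497,303),59),'pivlast':(S(130,243),D(150,288),50)}
for k,(a,b,z) in pts.items():
    print(k,tri([ray('scene',a),ray('side',b)]),atz('scene',a,z),atz('side',b,z))
for nm,uv in {'tongueL':(257,492),'tongueR':(472,443),'plateR':(684,262),'endN':(98,388),'endF':(60,280),'plateF':(150,210)}.items(): print(nm,atz('scene',S(*uv),12))
for nm,uv in {'tongueL':(413,510),'tongueR':(598,418),'plateR':(667,260),'endN':(162,478),'endF':(42,402)}.items(): print(nm,atz('side',D(*uv),12))
E
```

```text
cap (array([422.6,  16.4, 116.2]), [np.float64(0.7673329962480608), np.float64(0.7673329962479565)]) [421.2  19.1 120. ] [419.4  27.1 120. ]
post (array([416.8, -73.8,  97.6]), [np.float64(0.1791987641192524), np.float64(0.17919876411950203)]) [414.  -69.1 103. ] [413.6 -59.2 103. ]
knob (array([ 411.8, -166.3,   73.9]), [np.float64(1.701813362710435), np.float64(1.7018133627103675)]) [ 405.5 -157.4   82. ] [ 409.5 -146.1   82. ]
idA (array([406.5,  50.7,  51.4]), [np.float64(0.5088878981139139), np.float64(0.5088878981138726)]) [403.1  55.7  59. ] [402.4  66.8  59. ]
idB (array([382.2,  13.1,  52.1]), [np.float64(0.661156827624167), np.float64(0.6611568276242923)]) [378.1  18.4  59. ] [380.1  27.2  59. ]
pivlast (array([498.4,  62.9,  60.1]), [np.float64(0.15513663016163448), np.float64(0.15513663016161278)]) [505.1  56.1  50. ] [505.5  42.3  50. ]
tongueL [390.1  94.4  12. ]
tongueR [342.7   8.6  12. ]
plateR [ 341.2 -144.5   12. ]
endN [478.1 102.5  12. ]
endF [535.7  70.   12. ]
plateF [538.   9.  12.]
tongueL [388.8 101.2  12. ]
tongueR [342.7  10.6  12. ]
plateR [ 342.8 -141.5   12. ]
endN [475.8 111.1  12. ]
endF [535.9  72.8  12. ]
```

```bash
python3 - <<'E'
from h import *
from scipy.spatial.transform import Rotation as Ro
from scipy.optimize import least_squares
np.set_printoptions(precision=3,suppress=True)
o=ctrl.get_obs();R=Ro.from_rotvec(o['orientation']).as_matrix();print(R,o['ee_pos'])
c=ctrl.get_calibration('wrist');print('campos in tool',R.T@(-c['R'].T@c['t']-o['ee_pos']),'axes',R.T@c['R'].T)
P=[((-72,50),(389.5,97.5)),((-72,-50),(342.7,9.5)),((0,-180),(342,-143)),((0,100),(477,106.5)),((-7,0),(421.5,18)),((35,-85),(416,-72))]
def T(p,q):
    cs,sn=np.cos(p[2]),np.sin(p[2]);return np.array([p[0]+cs*q[0]-sn*q[1],p[1]+sn*q[0]+cs*q[1]])
r=least_squares(lambda p:np.concatenate([T(p,a)-b for a,b in P]),[430,20,-.48]);p=r.x;print(p,r.fun.reshape(-1,2))
for n,q in dict(post=(35,-85),piv=(35,75),knobhome=(75,-150),knobout=(75,-174),bottle=(-7,0)).items():print(n,T(p,q))
E
```

```text
[[-0.     0.381 -0.925]
 [ 0.001 -0.925 -0.381]
 [-1.    -0.001 -0.   ]] [ 237.969 -577.49   247.078]
campos in tool [-137.431    0.56   -75.486] axes [[-0.002 -0.274  0.962]
 [ 1.     0.     0.002]
 [-0.001  0.962  0.274]]
[428.31   17.529  -0.503] [[-0.182 -1.462]
 [-1.574 -1.084]
 [-0.436  2.81 ]
 [-0.498 -1.35 ]
 [ 0.676  2.902]
 [ 2.014 -1.817]]
post [418.014 -73.817]
piv [495.121  66.378]
knobhome [ 421.737 -150.048]
knobout [ 410.171 -171.077]
bottle [422.176  20.902]
```

arm_command --pt "0 0 0 -0.14" --pt "0 0 0 -0.14" --pt "0 0 0 -0.14" --pt "0 0 0 -0.14" --pt "0 0 0 -0.12"

```text
t: 0.65
ee_pos: [237.6, -576.5, 245.3]
orientation: [1.552, 0.951, -1.55]
ft_force: [0.8, -0.2, 0.4]
width: 88.0
```

arm_command --pt "0 -0.007 -0.045 0" --pt "0 -0.007 -0.045 0" --pt "0 -0.007 -0.045 0" --pt "0 -0.007 -0.045 0" --pt "0 -0.007 -0.045 0" --pt "0 -0.007 -0.045 0" --pt "0 -0.007 -0.045 0" --pt "0 -0.007 -0.045 0" --pt "0 -0.007 -0.045 0" --pt "0 -0.007 -0.045 0" --hand 0

```text
t: 1.65
ee_pos: [381.9, -133.1, 244.8]
orientation: [1.556, 0.945, -1.554]
ft_force: [0.4, -0.6, -0.5]
width: 11.3
```

arm_command --pt "0 0 -0.04 0" --pt "0 0 -0.02 0" --pt "0 0 0 0"

```text
t: 1.95
ee_pos: [410.8, -73.3, 245.2]
orientation: [1.552, 0.949, -1.549]
ft_force: [-0.1, 0.5, 0.0]
width: 0.5
```

```bash
python3 - <<'E'
from h import *
import cv2
from scipy.spatial.transform import Rotation as Ro
o=ctrl.get_obs();R=Ro.from_rotvec(o['orientation']).as_matrix();print(o['t'],R.round(3),o['ee_pos'],o['qpos'],o['width'],o['ft_force'])
c=ctrl.get_calibration('wrist');np.save('c1.npy',c,allow_pickle=True)
im=ctrl.get_image('wrist');cv2.imwrite('pics/w1.png',cv2.resize(im[:,:,::-1],(768,576),interpolation=cv2.INTER_CUBIC))
E
```

```text
1.95 [[ 0.     0.889 -0.457]
 [ 0.004 -0.457 -0.889]
 [-1.    -0.002 -0.003]] [410.75908294 -73.33609269 245.19588144] [-0.20771246  0.11535362  2.06718243  0.00449433  0.95981324  0.26435535] 0.48205545711372677 [-0.09083709  0.52069967  0.00127683]
```

View pics/w1.png

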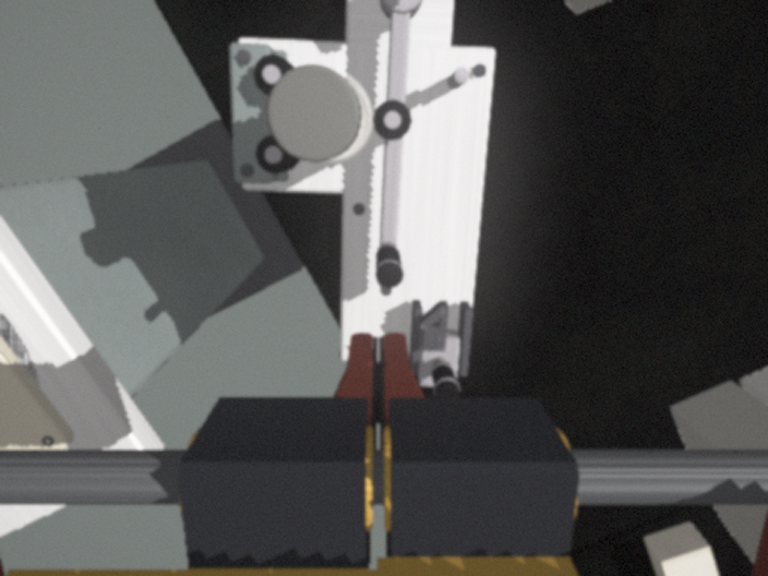

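arm_command --pt "0 0.015 0.035 0" --pt "0 0.015 0.035 0" --pt "0 0.015 0.035 0" --pt "0 0 0.02 0" --pt "0 0 0 0" --pt "0 0 0 0"

```text
t: 2.6
ee_pos: [388.8, -214.9, 244.1]
orientation: [1.552, 0.948, -1.552]
ft_force: [-0.7, 0.6, 0.1]
width: 0.6
```

```bash
python3 - <<'E'
from h import *
import cv2
from scipy.spatial.transform import Rotation as Ro
o=ctrl.get_obs();R=Ro.from_rotvec(o['orientation']).as_matrix();print(o['t'],R.round(3),o['ee_pos'])
c=ctrl.get_calibration('wrist');np.save('c2.npy',c,allow_pickle=True)
im=ctrl.get_image('wrist')[:,:,::-1];cv2.imwrite('pics/w2raw.png',im);cv2.imwrite('pics/w2.png',cv2.resize(im,(768,576),interpolation=cv2.INTER_CUBIC))
a=cv2.imread('pics/w1.png')[200:410,280:520];cv2.imwrite('pics/w1c.png',cv2.resize(a,None,fx=2.8,fy=2.8,interpolation=cv2.INTER_CUBIC))
E
```

```text
2.6 [[-0.002  0.888 -0.459]
 [ 0.003 -0.459 -0.888]
 [-1.    -0.003 -0.002]] [ 388.78512666 -214.94372685  244.10476856]
```

View pics/w2.png

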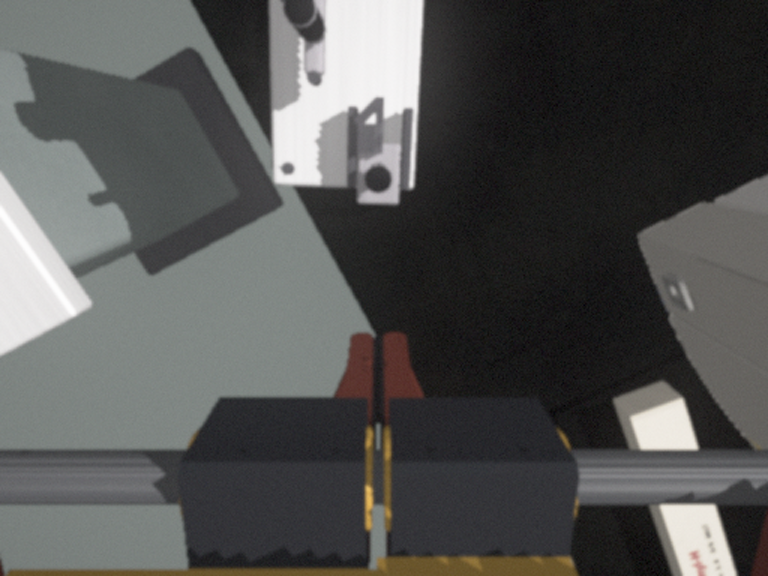

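View pics/w1c.png

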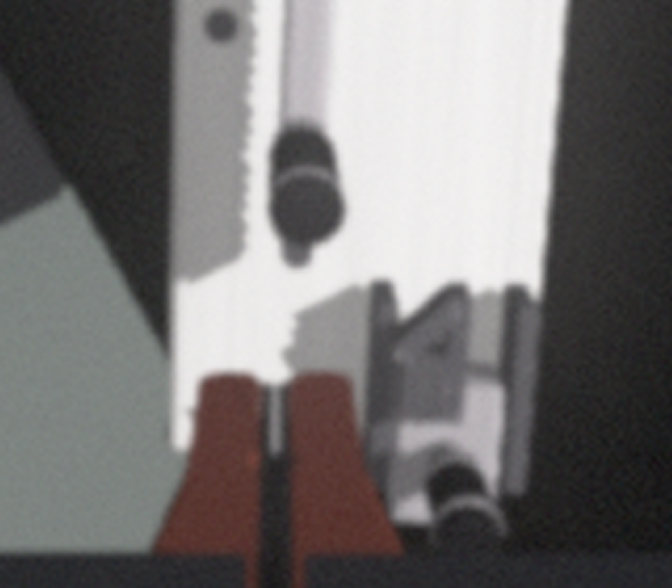

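```bash
python3 - <<'E'
from h import *
np.set_printoptions(precision=1,suppress=True)
c1=np.load('c1.npy',allow_pickle=True).item();c2=np.load('c2.npy',allow_pickle=True).item()
w=lambda u,v:((u+.5)/1.5-.5,(v+.5)/1.5-.5)
S=lambda u,v:(u/6.5+235-.4,v/6.5+155-.4)
kn1=w(448.6,386);kn2=w(378,178);po1=w(390,273);po2=w(298,7)
print('knob',tri([ray('',kn1,c1),ray('',kn2,c2)]),atz('',kn2,82,c2),atz('',kn1,82,c1))
print('post',tri([ray('',po1,c1),ray('',po2,c2)]),tri([ray('',po1,c1),ray('scene',S(484,122))]),atz('',po1,103,c1))
A={'(0,-180)':atz('',w(275,183),12,c2),'(100,-180)':atz('',w(412,189),12,c2),'(0,-180)a':atz('',w(343,358),12,c1),'(100,50)':atz('',w(495,48),12,c1),'tongue(-72,-50)':atz('',w(244,189),12,c1)
,'idl far':atz('',w(271,74),59,c1),'idl near':atz('',w(271,154),59,c1),'cap':atz('',w(315,113),120,c1)}
for k,v in A.items():print(k,v)
E
```

```text
knob (array([ 413.6, -170.3,   72.3]), [np.float64(0.9971984513109311), np.float64(0.9971984513109065)]) [ 413.  -169.5   82. ] [ 415.6 -165.4   82. ]
post (array([417.2, -76.7, 100.1]), [np.float64(0.555225356178456), np.float64(0.5552253561785198)]) (array([418. , -77.2,  94.9]), [np.float64(1.0519175558608878), np.float64(1.0519175558609937)]) [418.  -76.1 103. ]
(0,-180) [ 344.1 -144.    12. ]
(100,-180) [ 428.3 -192.1   12. ]
(0,-180)a [ 345.5 -142.7   12. ]
(100,50) [540.2   7.4  12. ]
tongue(-72,-50) [344.5   4.2  12. ]
idl far [406.   52.5  59. ]
idl near [382.9  13.2  59. ]
cap [423.5  16.2 120. ]
```

arm_command --pt "0.045 0 0 0.035" --pt "0.045 -0.002 0 0" --pt "0.045 0 0 0" --pt "0.025 0 0 0" --pt "0.006 0 0 0" --pt "0 0 0 0"

```text
t: 3.25
ee_pos: [390.4, -211.5, 75.8]
orientation: [1.575, 0.921, -1.569]
ft_force: [0.2, -0.3, -0.5]
width: 0.7
```

```bash
cat > st.py <<'E'
from h import *
from scipy.spatial.transform import Rotation as Ro
np.set_printoptions(precision=2,suppress=True)
O=np.array([429,14.3]);a=-.511;X=np.array([np.cos(a),np.sin(a)]);Y=np.array([-X[1],X[0]])
def st():
    o=ctrl.get_obs();R=Ro.from_rotvec(o['orientation']).as_matrix();d=o['ee_pos'][:2]-O
    print(round(o['t'],2),'clamp',d@X,d@Y,'z',o['ee_pos'][2],'ang',np.degrees(np.arctan2(R[1,1],R[0,1])),'F clamp',o['ft_force'][:2]@X,o['ft_force'][:2]@Y,o['ft_force'][2],'w',o['width'],'tilt',R[:,0])
E
python3 -c "from st import *;st()"
```

```text
3.25 clamp 76.79715628731908 -215.83836748150534 z 75.78734822954624 ang -29.11599974037999 F clamp 0.28726238574514334 -0.16848934284431663 -0.510593389570984 w 0.7148800509651921 tilt [ 0. -0. -1.]
```

arm_command --pt "0 -0.002 -0.01 0" --pt "0 0 -0.01 0" --pt "0 0 -0.01 0" --pt "0 0 -0.008 0"

```text
t: 3.65
ee_pos: [409.8, -175.8, 79.6]
orientation: [1.575, 0.916, -1.565]
ft_force: [-3.2, -4.5, -5.9]
width: 0.3
```

```bash
python3 -c "from st import *;st()"
```

```text
3.65 clamp 76.20876991355381 -175.19708524976213 z 79.56353176488778 ang -29.075337291380908 F clamp -0.538036263365133 -5.507632840374893 -5.886461046874564 w 0.3155707145259919 tilt [ 0.01 -0.   -1.  ]
```

arm_command --pt "0.002 0 -0.006 0" --pt "0.002 0 -0.006 0" --pt "0.002 0 -0.006 0"

```text
t: 3.95
ee_pos: [414.5, -167.8, 78.7]
orientation: [1.544, 0.917, -1.564]
ft_force: [-42.1, -72.6, 34.5]
width: 0.6
```

```bash
python3 -c "from st import *;st()"
```

```text
3.95 clamp 76.42800688494144 -165.89401405413523 z 78.65249545278327 ang -27.954474727789588 F clamp -1.2720384532568518 -83.90831062886838 34.49823596116875 w 0.585465827290212 tilt [ 0.   -0.02 -1.  ]
```

Hard stop reached; backing off.

arm_command --pt "0 0 0.01 0" --pt "0 0 0.02 0" --pt "0 0 0.01 0"

```text
t: 4.25
ee_pos: [396.9, -205.2, 83.0]
orientation: [1.542, 0.912, -1.559]
ft_force: [-0.6, -0.7, -0.1]
width: 0.9
```

arm_command --pt "-0.045 0 0 0" --pt "-0.045 0 0 0" --pt "-0.035 0 0 0" --pt "0 0 0 0"

```text
t: 4.65
ee_pos: [397.0, -200.7, 211.8]
orientation: [1.544, 0.914, -1.562]
ft_force: [-0.5, 0.8, -1.2]
width: 0.4
```

```bash
python3 - <<'E'
from st import *
import cv2
st()
c=ctrl.get_calibration('wrist');np.save('c3.npy',c,allow_pickle=True)
im=ctrl.get_image('wrist')[:,:,::-1];cv2.imwrite('pics/w3.png',cv2.resize(im,(768,576),interpolation=cv2.INTER_CUBIC))
E
```

```text
4.65 clamp 77.23057075973051 -203.13601784541981 z 211.82942438755194 ang -27.9336899405201 F clamp -0.8202260154893066 0.43503291720363035 -1.2128506318817958 w 0.4172558155445445 tilt [ 0.   -0.02 -1.  ]
```

View pics/w3.png

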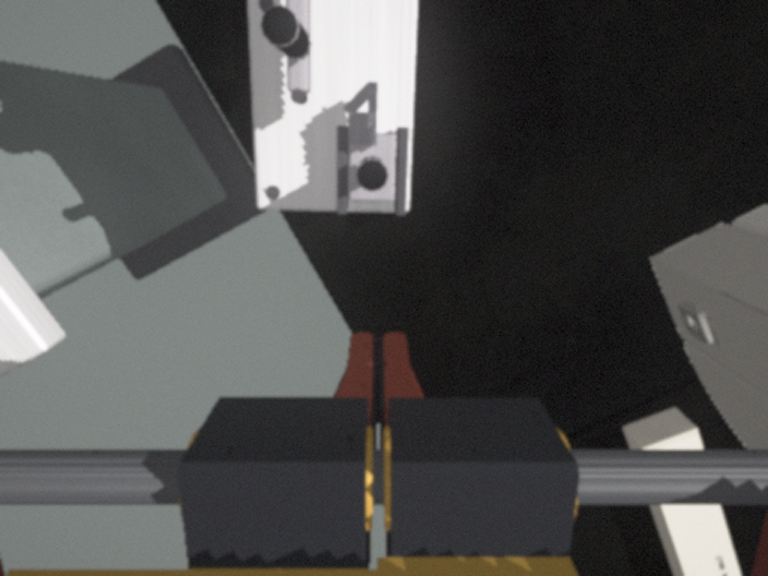

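```bash
python3 - <<'E'
from st import *
c=np.load('c3.npy',allow_pickle=True).item()
w=lambda u,v:((u+.5)/1.5-.5,(v+.5)/1.5-.5)
for n,uv,z in [('knob',(371,172),82),('c0',(257,208),12),('c100',(409,213),12),('post',(281,25),103)]:
    P=atz('',w(*uv),z,c);print(n,P,'clamp',(P[:2]-O)@X,(P[:2]-O)@Y)
E
```

```text
knob [ 421.94 -152.44   82.  ] clamp 75.3835046894707 -148.8889356336005
c0 [ 342.88 -143.44   12.  ] clamp 2.0278414760983514 -179.70412725118396
c100 [ 428.68 -192.83   12.  ] clamp 101.01991930877264 -180.82446064356813
post [417.86 -78.04 103.  ] clamp 35.44197806685524 -85.98861242954803
```

arm_command --pt "0 -0.018 -0.03 0.024" --pt "0 -0.018 -0.03 0" --pt "0 -0.018 -0.03 0" --pt "0 -0.016 -0.02 0" --pt "0 0 0 0"

```text
t: 5.2
ee_pos: [386.3, -64.3, 203.1]
orientation: [1.56, 0.901, -1.585]
ft_force: [-0.5, 0.3, 0.4]
width: 0.3
```

```bash
python3 -c "from st import *;st()"
```

```text
5.2 clamp 1.160795660776487 -89.42549163531395 z 203.1101390573259 ang -29.4759443310882 F clamp -0.5567261838348009 -0.018832665331199483 0.39419287582206297 w 0.34746851276261415 tilt [-0.   -0.02 -1.  ]
```

arm_command --pt "0.04 0 -0.003 0" --pt "0.04 0 -0.002 0" --pt "0.03 0 0 0" --pt "0.01 0 0 0" --pt "0 0 0 0"

```text
t: 5.7
ee_pos: [389.6, -62.5, 76.9]
orientation: [1.558, 0.903, -1.58]
ft_force: [-1.2, 0.3, 0.1]
width: 0.3
```

```bash
python3 - <<'E'
from st import *
import cv2
st()
im=ctrl.get_image('wrist')[:,:,::-1];cv2.imwrite('pics/w4.png',cv2.resize(im,(768,576),interpolation=cv2.INTER_CUBIC))
E
```

```text
5.7 clamp 3.1747283373071666 -86.25351374572475 z 76.85353850723348 ang -29.199810289572262 F clamp -1.1835611460399564 -0.3352675238655623 0.09853749605549926 w 0.2874585561832792 tilt [-0.   -0.02 -1.  ]
```

View pics/w4.png

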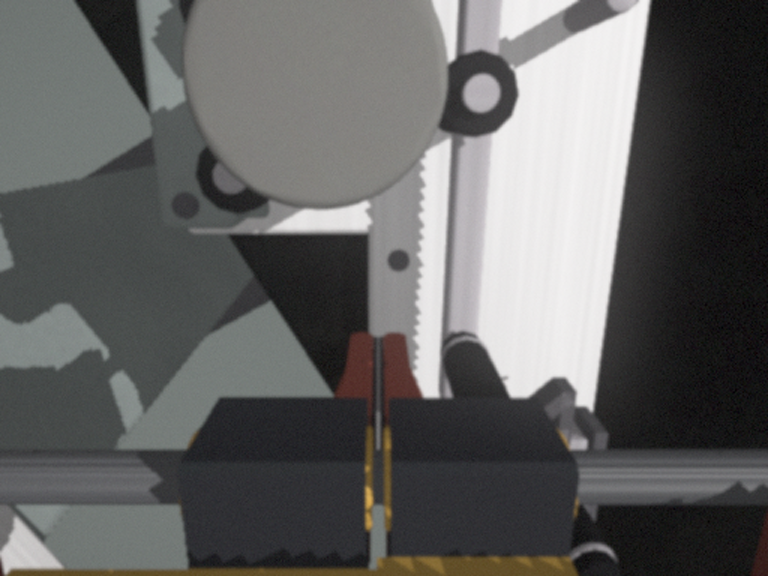

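arm_command --pt "0 0.006 0 0" --pt "0 0.004 0 0" --pt "0 0.0065 0.001 -0.04" --pt "0 0.0065 0.001 -0.04" --pt "0 0.0065 0.001 -0.04"

```text
t: 6.25
ee_pos: [415.0, -79.9, 79.9]
orientation: [1.472, 0.983, -1.496]
ft_force: [-1.7, 3.3, -1.4]
width: 0.6
```

```bash
cat >> st.py <<'E'
def arm(half=13.5):
    o=ctrl.get_obs();R=Ro.from_rotvec(o['orientation']).as_matrix();y=R[:2,1];
    p=o['ee_pos'][:2]-O; q=np.array([p@X,p@Y])-[35,75]; ty=np.array([y@X,y@Y])
    # post centre = where line offset half+8 along ty meets radius 160
    b=q+(half+8)*ty; tz=np.array([ty[1],-ty[0]]); 
    B=b@tz; k=-B+np.sign(B)*np.sqrt(B*B-(b@b-160**2)); c=b+k*tz
    print('theta',np.arctan2(c[0],-c[1]),'lateral post rel tcp',k, 'naive', np.arctan2(q[0]+half+8,-q[1]))
E
python3 -c "from st import *;st();arm()"
```

```text
6.25 clamp 33.875328660857 -89.04315529725163 z 79.91257603041083 ang -22.143500526413835 F clamp -3.047691099426857 2.045720136935206 -1.3767038494543296 w 0.5526876214594357 tilt [-0.   -0.02 -1.  ]
theta 0.12458000376353186 lateral post rel tcp -2.6333521528930817 naive 0.12357424138546061
```

arm_command --pt "0 0.0065 0 -0.04" --pt "0 0.0065 0 -0.04" --pt "0 0.0065 0 -0.04"

```text
t: 6.55
ee_pos: [422.0, -84.7, 79.9]
orientation: [1.373, 1.076, -1.427]
ft_force: [-16.5, 4.8, 13.2]
width: 0.4
```

```bash
python3 -c "from st import *;st();arm()"
```

```text
6.55 clamp 42.30475109037881 -89.77525635812572 z 79.86323846104662 ang -15.04769760205629 F clamp -16.719770920049474 -3.9250578249682184 13.188852394157545 w 0.4251255488435083 tilt [-0.03 -0.02 -1.  ]
theta 0.17374020723065167 lateral post rel tcp -1.9605342609485206 naive 0.17306359435099758
```

arm_command --pt "0 0.009 0 -0.02" --pt "0 0.009 0 -0.02"

```text
t: 6.75
ee_pos: [428.4, -87.4, 79.5]
orientation: [1.334, 1.118, -1.413]
ft_force: [-7.7, -1.1, 0.5]
width: 0.6
```

```bash
python3 -c "from st import *;st();arm()"
```

```text
6.75 clamp 49.19648000617341 -88.98232427070785 z 79.46142826352929 ang -12.647043998955334 F clamp -6.2040144565745825 -4.752533514383569 0.47908828331816966 w 0.58872282930595 tilt [-0.05 -0.01 -1.  ]
theta 0.2161276035628276 lateral post rel tcp -1.626804101645007 naive 0.2143410373593367
```

arm_command --pt "0 0.008 0.001 -0.02" --pt "0 0.008 0.001 -0.02"

```text
t: 6.95
ee_pos: [440.7, -92.3, 79.6]
orientation: [1.303, 1.147, -1.387]
ft_force: [-5.2, 5.5, -0.5]
width: 0.6
```

```bash
python3 - <<'E'
from st import *
import cv2
st();arm()
c=ctrl.get_calibration('wrist');np.save('c5.npy',c,allow_pickle=True)
im=ctrl.get_image('wrist')[:,:,::-1];cv2.imwrite('pics/w5.png',cv2.resize(im,(768,576),interpolation=cv2.INTER_CUBIC))
E
```

```text
6.95 clamp 62.371363997674976 -87.2273479500542 z 79.56306452308954 ang -10.267225045685306 F clamp -7.2077642988052935 2.2256396562058245 -0.5470738283596502 w 0.5644838663111278 tilt [-0.05 -0.01 -1.  ]
theta 0.297451781764154 lateral post rel tcp -2.3926654673992687 naive 0.2926053102264326
```

View pics/w5.png

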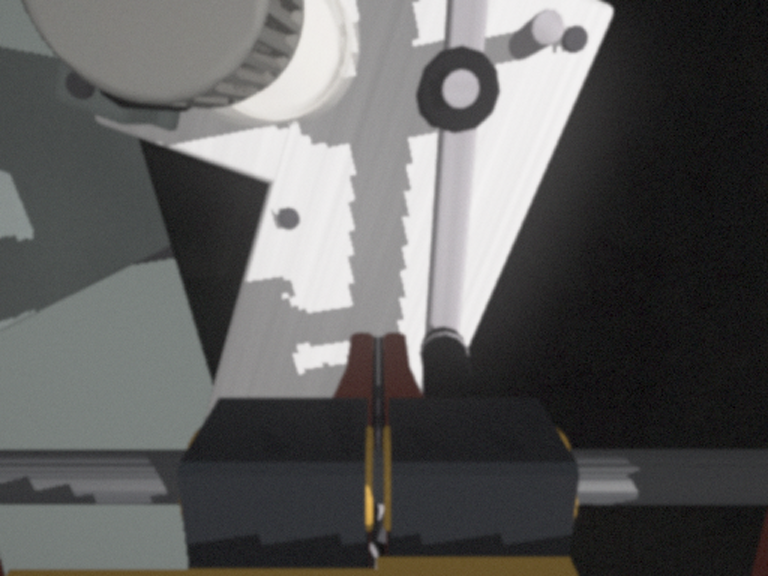

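```bash
python3 - <<'E'
from st import *
c=np.load('c5.npy',allow_pickle=True).item()
w=lambda u,v:((u+.5)/1.5-.5,(v+.5)/1.5-.5)
def d(a,b,z):
    P=atz('',w(*a),z,c)[:2];Q=atz('',w(*b),z,c)[:2];v=Q-P;return np.arctan2(v@X,-v@Y),(P-O)@X,(P-O)@Y,(Q-O)@X,(Q-O)@Y
print('armR',d((486,5),(466,318),43)); print('armL',d((449,5),(427,340),43));print('plate R',d((611,15),(472,340),12))
E
```

```text
armR (np.float64(0.32276164085930936), np.float64(55.69758473450925), np.float64(27.977641195908205), np.float64(87.26403637434035), np.float64(-66.40351467612719))
armL (np.float64(0.2997653871917469), np.float64(45.312986744878984), np.float64(24.51283012368901), np.float64(77.3317592748161), np.float64(-79.08123880478988))
plate R (np.float64(0.0084940513133354), np.float64(99.9052855876513), np.float64(45.862540262961765), np.float64(101.01394300545032), np.float64(-84.65595014490654))
```

arm_command --pt "0 0.005 0 -0.03" --pt "0 0.005 0 -0.03" --pt "0 0.001 0 0" --pt "0 0 0 0" --pt "0 0 0 0"

```text
t: 7.5
ee_pos: [446.5, -94.6, 80.0]
orientation: [1.253, 1.191, -1.35]
ft_force: [-5.0, 3.8, -2.6]
width: 0.4
```

```bash
python3 - <<'E'
from st import *
import cv2
st();arm()
c=ctrl.get_calibration('wrist');np.save('c6.npy',c,allow_pickle=True)
im=ctrl.get_image('wrist')[:,:,::-1];cv2.imwrite('pics/w6.png',cv2.resize(im,(768,576),interpolation=cv2.INTER_CUBIC))
im=ctrl.get_image('scene')[155:245,235:350,::-1];cv2.imwrite('pics/s6.png',cv2.resize(im,None,fx=6.5,fy=6.5,interpolation=cv2.INTER_CUBIC))
st();arm()
E
```

```text
7.5 clamp 68.46222625418415 -86.4257998668316 z 79.95322137812516 ang -6.690132732010603 F clamp -6.27523573629021 0.891254329125786 -2.600246154832879 w 0.43838963253464575 tilt [-0.07 -0.01 -1.  ]
theta 0.33386212304427665 lateral post rel tcp -2.192010906031527 naive 0.3281685385565361
7.6 clamp 68.2947226317524 -86.43782122573994 z 79.93348656273713 ang -6.685154111281884 F clamp -5.893394705768031 -0.12211025840811372 -2.6531091420072626 w 0.23578670734898843 tilt [-0.07 -0.01 -1.  ]
theta 0.33286201890577133 lateral post rel tcp -2.146570510814456 naive 0.3272157233745664
```

View pics/w6.png

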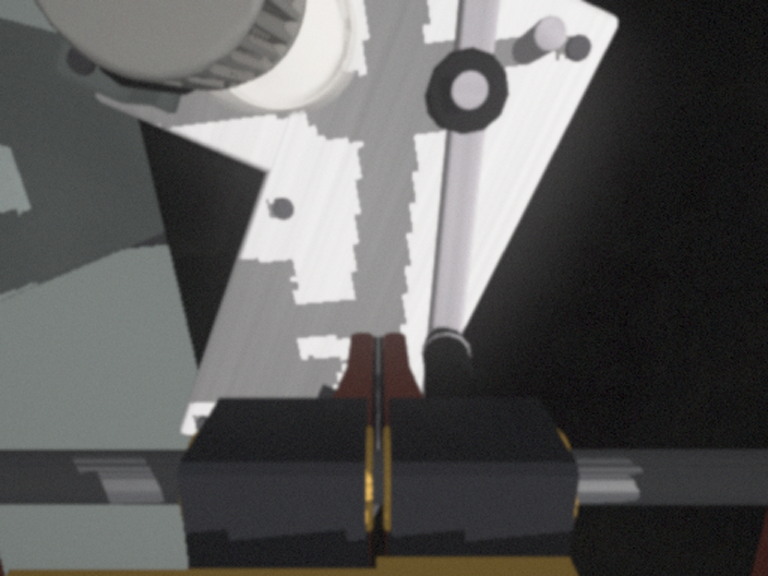

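View pics/s6.png

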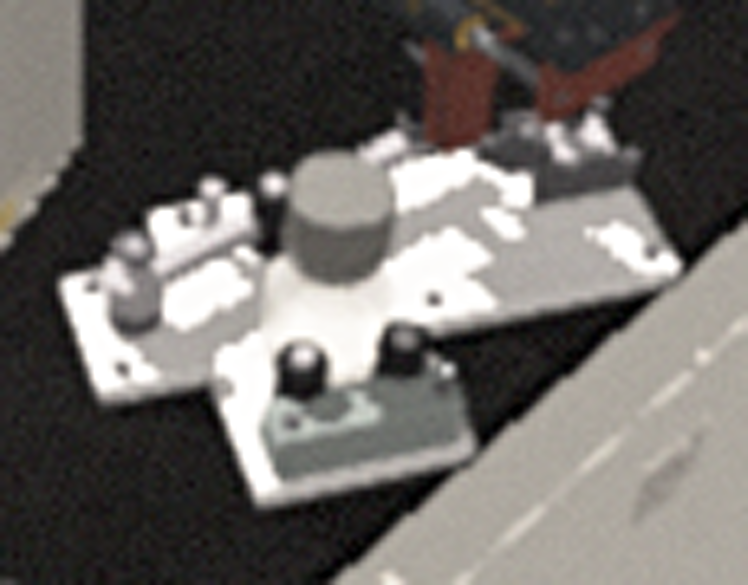

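```bash
python3 - <<'E'
from st import *
import cv2
im=ctrl.get_image('scene')[60:240,230:470,::-1];cv2.imwrite('pics/s7.png',cv2.resize(im,None,fx=3.3,fy=3.3,interpolation=cv2.INTER_CUBIC))
im=ctrl.get_image('side')[90:220,230:400,::-1];cv2.imwrite('pics/d7.png',cv2.resize(im,None,fx=4.5,fy=4.5,interpolation=cv2.INTER_CUBIC))
E
```

View pics/s7.png

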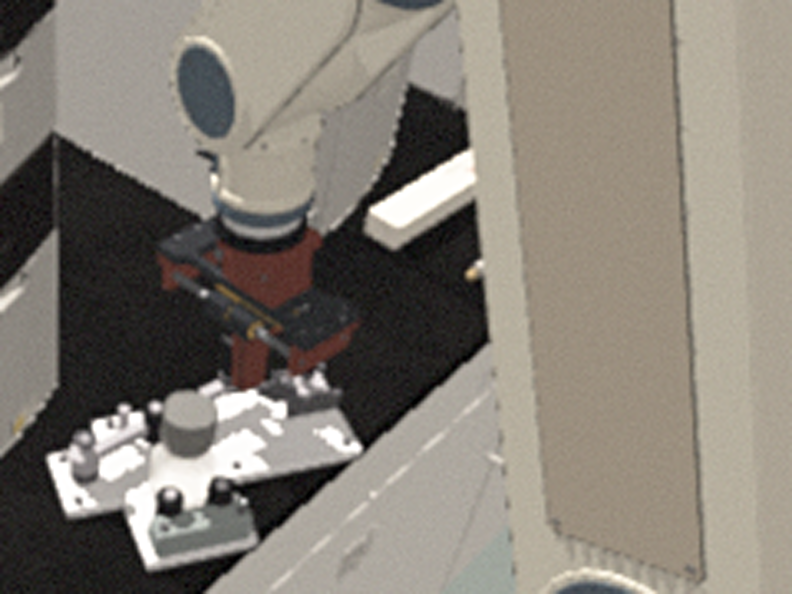

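View pics/d7.png

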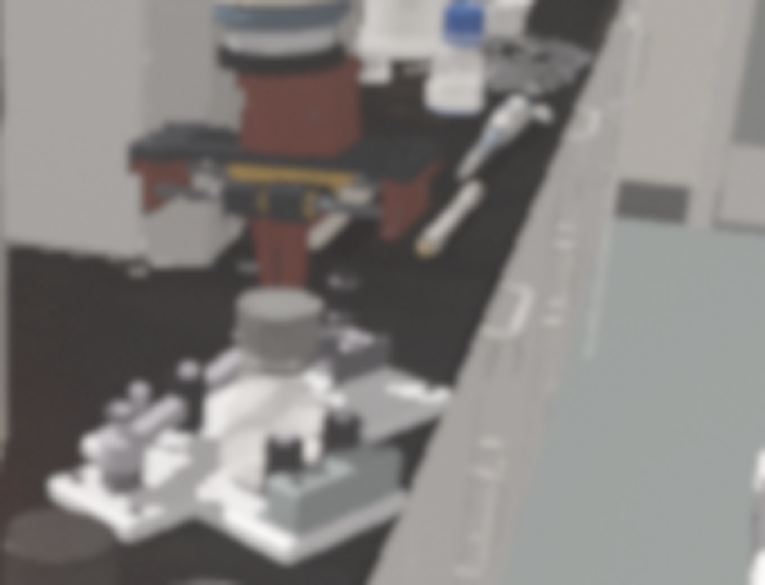

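arm_command --pt "0 0.006 0 -0.02" --pt "0 0.002 0 0" --pt "0 0 0 0" --pt "0 0 0 0" --pt "0 0 0 0"

```text
t: 8.2
ee_pos: [446.6, -94.8, 80.2]
orientation: [1.233, 1.214, -1.345]
ft_force: [-5.1, 4.0, -2.2]
width: 0.6
```

```bash
python3 - <<'E'
from st import *
import cv2
st();arm()
c=ctrl.get_calibration('wrist');np.save('c8.npy',c,allow_pickle=True)
im=ctrl.get_image('wrist')[:,:,::-1];cv2.imwrite('pics/w8.png',cv2.resize(im,(768,576),interpolation=cv2.INTER_CUBIC))
im=ctrl.get_image('side')[140:200,270:330,::-1];im2=ctrl.get_image('scene')[155:215,290:350,::-1]
def W(x,y,z): return np.append(O+x*X+y*Y,z)
for n,off in(('scene',(290,155)),('side',(270,140))):
  for y in(-150,-160,-170):print(n,y,[((np.array(proj(n,W(75,y,z)))-off)*6.2).round() for z in(44,82)])
cv2.imwrite('pics/ds8.png',np.hstack([cv2.resize(i,None,fx=6.2,fy=6.2,interpolation=cv2.INTER_CUBIC) for i in (im2,im)]))
st();arm()
E
```

```text
8.2 clamp 68.73018299638454 -86.58604858997644 z 80.16350546813713 ang -5.55635136640313 F clamp -6.38250450342866 1.050070396998198 -2.182737180182894 w 0.5844042866045281 tilt [-0.08 -0.01 -1.  ]
theta 0.3345979895815423 lateral post rel tcp -2.0141111129889566 naive 0.32935149896389054
scene -150 [array([200., 109.]), array([212.,  53.])]
scene -160 [array([218., 106.]), array([231.,  49.])]
scene -170 [array([237., 102.]), array([250.,  45.])]
side -150 [array([218., 132.]), array([224.,  57.])]
side -160 [array([232., 127.]), array([239.,  52.])]
side -170 [array([246., 123.]), array([253.,  48.])]
8.35 clamp 68.74691035153954 -86.55878434261716 z 80.19244778506906 ang -5.552608717866792 F clamp -6.077718447969398 -0.7814041360746842 -1.6999501875889156 w 0.339543699478932 tilt [-0.08 -0.01 -1.  ]
theta 0.3347630352298906 lateral post rel tcp -1.9922984323566766 naive 0.3294958459425887
```

View pics/w8.png

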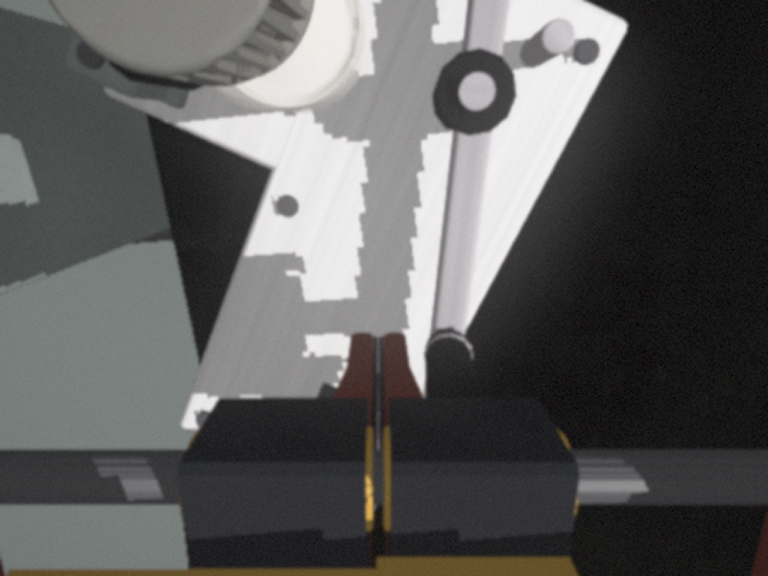

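View pics/ds8.png

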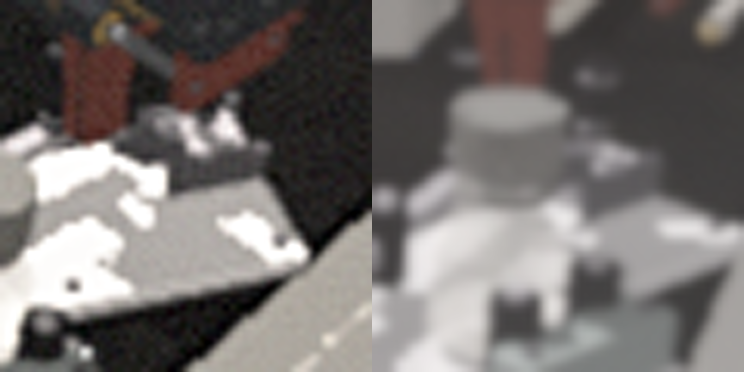

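```bash
python3 - <<'E'
from st import *
c=np.load('c8.npy',allow_pickle=True).item()
w=lambda u,v:((u+.5)/1.5-.5,(v+.5)/1.5-.5)
def d(a,b,z):
    P=atz('',w(*a),z,c)[:2];Q=atz('',w(*b),z,c)[:2];v=Q-P;return np.arctan2(v@X,-v@Y),(P-O)@X,(P-O)@Y,(Q-O)@X,(Q-O)@Y
print('armR',d((506,5),(467,328),43)); print('armL',d((468,10),(431,340),43));print('plate R',d((622,30),(472,320),12))
for z in(95,103):
  P=atz('',w(450,350),z,c)[:2]-O;print(P@X,P@Y,np.arctan2(P@X-35,75-P@Y))
E
```

```text
armR (np.float64(0.35262965325150214), np.float64(57.03919919470942), np.float64(29.723376258253882), np.float64(92.75418045085677), np.float64(-67.32519460243515))
armL (np.float64(0.3410804969768422), np.float64(47.327870175772304), np.float64(24.18133467528525), np.float64(83.25054771777596), np.float64(-77.02269296696063))
plate R (np.float64(0.016035375340280374), np.float64(98.97290690243685), np.float64(45.65319591048294), np.float64(100.87865636091637), np.float64(-73.18319372076888))
78.39528612259639 -57.80802264277102 0.3158157001072629
76.44262721212948 -54.76547423272534 0.30912735764562593
```

arm_command --pt "0 0.004 0 0" --pt "0 0.004 0 0"

```text
t: 8.55
ee_pos: [451.2, -95.5, 80.0]
orientation: [1.23, 1.219, -1.35]
ft_force: [-7.9, -2.2, 2.2]
width: 0.2
```

```bash
python3 - <<'E'
from st import *
import cv2
st();arm()
im=ctrl.get_image('wrist')[:,:,::-1]
im=ctrl.get_image('scene')[:,:,::-1]; im=ctrl.get_image('scene')[:,:,::-1]
cv2.imwrite('pics/s9.png',im);im=ctrl.get_image('side')
st();arm()
E
```

```text
8.55 clamp 73.07944679781727 -84.87949169181367 z 79.98491789483111 ang -5.563966546497283 F clamp -5.788106773198498 -5.772523522323389 2.18639158650603 w 0.17068956388401138 tilt [-0.09 -0.01 -1.  ]
theta 0.3637690269358974 lateral post rel tcp -1.9025039623004432 naive 0.3567107515991838
8.75 clamp 73.24159284976813 -84.89677210353558 z 80.02550816924303 ang -5.572511535284285 F clamp -5.899470469204135 -3.7778497492451453 1.066813173108854 w 0.5920969127591013 tilt [-0.09 -0.01 -1.  ]
theta 0.3646608892108599 lateral post rel tcp -1.9798754537264074 naive 0.35756553181712974
```

View pics/s9.png

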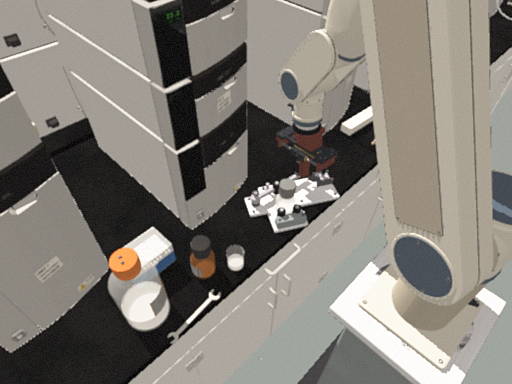

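The arm is held steady at about 0.36 rad with about 6 N. The bottle (288,187), amber bottle, beaker and tip box are where they were, so I'm handing in.

```bash
python3 -c "
from h import *
print(ctrl.close_job())"
```

```text
the job is handed in; nothing more can be done
None
```

The clamp is open and the job is handed in. I pushed the slider home by its knob, then pushed the tensioner arm back by its post past the click, and it is still held there.

- **Slider:** the knob measured at y ≈ -149 mm in the clamp frame, against -150 mm for home. The side view later still showed it home.
- **Force at the slider's stop:** the push went up to about 84 N at the wrist, more than I meant but under the 120 N limit. I backed off at once.
- **Arm angle:** about 0.36 rad from the tool position. At the pose just before the last small nudge, the tool position gave 0.335 rad. The arm's edges in the picture gave 0.34–0.35, and a rough reading on the partly hidden post top gave 0.31.
- **Holding force:** about 6–7 N, which fits the spring alone with the pawl snapped out. The pawl itself was hidden from view, so the click is judged from the force and the angle.
- **Bottle and surroundings:** in the last scene picture, checked by eye, the bottle stands upright in place. The amber bottle, beaker and tip box are unmoved.
- **Tool tilt:** the tool leaned about 0.09 rad under load, with no visible effect.

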